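Stand the washed plate up to drain

ROBOT

A 7-joint arm with a two-finger parallel gripper is mounted at the origin on the work surface. World frame = base frame: x ahead of the robot, y to its left, z up, the work surface at z = 0. Lengths are in m, angles in rad, forces in N, time in s.
With the tool pointing down it reaches from about 0.35 to 0.775 m from the base axis. Payload 3.1 kg.
Tool frame: the origin (TCP) lies midway between the tips of the shut fingers; the grasp point (between the pads) lies 19 mm behind it; z points along the fingers, y is the direction in which the jaws open and shut (so a half turn about z gives the same grasp; the last joint's range is limited). The gripper opens to 85 mm and grips with 20 to 120 N. Pads are 22 mm wide; open, the fingers measure 114 mm over their backs; the gripper's body (76 mm by 85 mm) begins 54 mm behind the grasp point. The pads swing forward as they close: fully open they stand 13 mm farther back than shut.
Start: joints at [1.201, 0.311, 0.014, 1.512, -0.004, 1.319, -0.027], TCP at [0.177, -0.521, 0.231] pointing down, gripper open.
Joint ranges: [-2.7, 2.7], [-0.3, 1.91], [-1.27, 1.3], [0.12, 2.57], [-1.44, 4.58], [0.2, 2.03], [-3.05, 3.05]. Speed limits (rad/s): [2.79, 2.79, 3.14, 3.14, 3.14, 3.14, 3.14].

INTERFACE

Orientations are given as a unit quaternion [w, x, y, z].
In Python, from rig import read_state, get_image, get_calibration, sign_off gives the robot as it stands. The module is installed in compiled form; this text tells all that it offers.
- The arm moves only by the tool jog_arm, never from a script. Its argument "moves" is a list of rows, each a list of 4 numbers: the shift along the tool's x, y, z in mm, then the turn about the tool's z in rad. A call has 1 to 20 rows; each row is the pose to reach, as a shift and turn from the pose commanded when the call began, along the tool's axes at that moment; what a row does not reach only later rows make up. A row lasts 1/8 s, in which the tool goes at most 62.5 mm and 10.7 degrees, less where a joint would pass 70% of its speed; a pose out of reach is approached as far as the arm can. A call with a gripper value outside its range is refused whole. "jaw" is the finger opening in mm, from 0 to 85.4, set as the call begins (left out, the last holds). The fingers move at their own pace and stop on an object; "grip_force" is the grip in N (left out, the last holds). Time passes only in rows, so rows that repeat a pose let the fingers close. It gives the time, the measured TCP pose, the force and the opening at its end, in the units of the state.
- read_state(): the state, without advancing time (a new reading comes with each control period).
- get_image(name): name is "scene" or "top" or "wrist"; returns the picture (480x640x3 uint8, blue, green, red); there is no depth.
- get_calibration(name): a dict with "mtx" (3x3 intrinsics, pixels), "T" (4x4, takes a point from camera to world coordinates); the wrist camera has in their place "mount" (4x4, takes a point from camera to tool coordinates, whose origin is the TCP and whose axes are the flange's). Camera axes: x right, y down, z forward; pixel columns grow to the right and rows downward; lengths in m; the calibration is good to about 2 mm. A picture is of the moment at which its call begins: read the wrist's pose just before it. get_calibration takes no time and is no camera call.
- sign_off(): hands the job in, once; it reports no verdict.
The state is a dict: "t": time; "joint_pos": joint angles; "joint_vel": joint speeds; "tau": joint torques, N m; "tcp_pos": TCP position; "tool_rot": TCP orientation; "contact_force": force on the tool from outside, world axes, zero at the start; "ft_torque": the same for the moment, N m; "finger_gap": finger opening in m.
Only numpy, scipy, OpenCV 4.12 (cv2) and the standard library are available. Lean on these libraries where they do the work, as an engineer would, in place of code of your own. Each camera call takes 0.05 s, during which the arm holds its last target.

TASK

The black heat-proof plate has been left lying over the rim of the drip tray on the robot's left. Tip it up onto the edge that is already down in the tray and lay it back gently, without letting it fall, against the bar of the free bay of the white wire rack, square to the bar, its lower edge on the tray floor, leaning like the plate already draining in the other bay, about 20 degrees back from upright; this bay's bar may be set farther forward or back than the other's. Do not shove the rack, which is loose, and leave the other plate and everything around as they are.

Things in the scene. Friction and masses are not known exactly. Their poses are not given: they have to be found in the camera images.
- plate_center (a point): Centre of the loose black plate to stand up: flat slab 170 x 120 x 8 mm, 0.3 to 0.5 kg. Own x runs along the 170 mm from its top edge (now sticking out over the tray's left rim) to its foot edge (now on the tray floor), y across its 120 mm, z through its thickness. z starts up, tilted 21 degrees; once turned over its foot edge to lean back by 20 degrees, z is 110 degrees from up.
- plate_foot (a point): Middle of the plate's foot edge (mid-thickness), 85 mm from its centre along own +x. The foot edge lies on the tray floor, free to slide.
- plate_top (a point): Middle of the plate's top edge (mid-thickness), 85 mm from its centre along own -x: the edge to get the fingers under. The plate slopes up to the left, rests on the left rim 128 mm from its foot edge and sticks out 42 mm past it; the underside of this edge is about 65 mm above the bench.
- plate: The same plate: origin at its centre, axes as for plate_center.
- twin: The other plate, identical, loose, leaning by 20 degrees on the fixed bar of the bay farther from the robot; origin at its centre, 18 mm in front (-x of the rack) of that bar's axis and 80 to 92 mm from the rack's middle along the rack's +y; axes as for plate.
- rack_mid (a point): Middle of the rack at the height of its bars' axes, 105 mm above the tray floor; x points away from the plate, to the robot's right, y away from the robot. The bars are level, round, 10 mm thick, along y. Far bay (+y): bar fixed at x = 0. Near bay (y = -165 to -10 mm), free: its bar is clamped anywhere from x = -40 to +40 mm in slotted arms; where is not reported: see or feel it.
- rack: White wire drying rack, loose, 0.9 kg, slides if pushed with over 4 N. Origin on the tray floor below rack_mid. Nothing higher than 115 mm. Skids 8 mm high at y = 0 and +-170 mm from x = -50 to 100 mm, uprights at x = 0, slotted arms at y = -170 and -6 mm from x = -55 to 55 mm at bar height. Back rail at x = 92 mm with pegs and two vials 100 mm high. A plate leaning 20 degrees has its foot edge 47 mm in front of its bar's axis.
- tray: Steel drip tray, fixed: 330 mm (x) by 380 mm (y), rim 50 mm above the bench all round, walls 3 mm; origin under its centre. Its x points to the robot's right, its y away from the robot; the rim the plate lies over is at x = -165 mm.
- tray_floor (a point): Centre of the tray's inner floor, 3 mm above the bench.
- beaker: Bystander, loose: glass beaker 68 mm wide, 95 mm high; origin under its centre.
- jar: Bystander, loose: lidded glass jar 64 mm wide, 100 mm high; origin under its centre.
- bulb: Bystander, loose: red rubber pipette bulb standing on its mouth, 54 mm wide, 90 mm high; origin under its centre.
- stopper: Bystander, loose: red rubber stopper 34 mm wide, 26 mm high, standing in the far left part of the tray; origin under its centre.
- flask: Bystander, loose: glass conical flask 84 mm wide, 113 mm high; origin under its centre.
- tripod: Bystander, loose: steel tripod 150 mm wide, 204 mm high; origin under its centre.
- burner: Bystander, loose: gas burner, foot 72 mm wide, 130 mm high; origin under its centre.
Not all that is in view belongs to the job. Leave any pink or turquoise look-alike of the plate alone.

How it is judged:
At the end, for the whole second after the job is handed in: The plate rests, released, foot edge on the tray floor (within 8 mm), leaning on the free near bay's bar, 14 to 26 degrees back from upright, parallel to the bar within 8 degrees, within that bay (centre 60 to 110 mm from the rack's middle), not touching the other plate (angle between plate_center's own z axis and vertical between 1.815 and 2.025 rad and height (world z) of plate_foot below 0.012 m and x of plate_foot in the frame of rack below 0.015 m and angle between the y axis of plate_center and the y axis of rack, either way round below 0.14 rad and y of plate_center in the frame of rack between -0.11 and -0.06 m and contact force between plate and rack above 0.05 N and contact force between plate and twin below 0.05 N and linear speed of plate below 0.02 m/s and angular speed of plate below 0.1 rad/s).
It fails at once if the plate falls against the rack instead of being laid back (past upright and turning faster than 2 rad/s) (angle between plate_center's own z axis and vertical above 1.62 rad and angular speed of plate above 2 rad/s).
It fails at once if the plate is let drop or flung (faster than 0.8 m/s) (linear speed of plate above 0.8 m/s).
It fails at once if the rack is shoved by more than 10 mm (distance of rack from where it was at the start of the episode above 0.01 m).
It fails at once if the other plate is shifted by more than 15 mm (distance of twin from where it was at the start of the episode above 0.015 m).
It fails at once if a bystander is shifted by more than 20 mm (distance of any of beaker, jar, bulb, stopper, flask, tripod, burner from where it was at the start of the episode above 0.02 m).
It also fails if it takes over 56 s, if anything falls off the work surface, if the arm or the gripper's body presses on something with over 40 N, if the wrist force passes 120 N, or if a joint passes its speed limit or range.

## Working session

There is one attempt and no reset: what is moved stays moved. The work goes in short steps, Python scripts to look and compute and a tool call to move; the robot and the scene stay as the last step left them, time stands still between calls to the robot, and variables do not carry over. Pictures are saved under pics/ and viewed, and the job is handed in when it is done.

Besides the shell and the picture viewer there is one more tool, called as name(argument=value, ...) on one line, values as JSON. jog_arm: Moves the arm, as the interface text tells. Its arguments: {"type":"object","properties":{"moves":{"type":"array","items":{"type":"array","items":{"type":"number"}}},"jaw":{"type":"number"},"grip_force":{"type":"number"}},"required":["moves"]}

```bash
mkdir -p pics; ls; python3 - <<'E'
from rig import *
import cv2,numpy as np
np.set_printoptions(precision=4,suppress=True)
s=read_state()
for k,v in s.items(): print(k,np.array(v))
for n in ['scene','top','wrist']:
    cv2.imwrite(f'pics/{n}0.png',get_image(n)); c=get_calibration(n)
    for k,v in c.items(): print(n,k,np.array(v))
E
```

```text
pics
t 0.0
joint_pos [ 1.2013  0.3117  0.014   1.5131 -0.0044  1.3192 -0.0272]
joint_vel [-0.0012 -0.0012 -0.0004  0.0001 -0.0005  0.0001  0.001 ]
tau [  0.0001 -37.9908   0.146  -23.0589   0.012    0.0137   0.    ]
tcp_pos [ 0.1768 -0.52    0.2302]
tool_rot [-0.0012  0.9866  0.1632 -0.0002]
contact_force [-0.2561  0.0586  0.1744]
ft_torque [ 0.0382 -0.0011  0.0071]
finger_gap 0.08553917866916852
scene mtx [[548.292    0.     316.5383]
 [  0.     548.292  243.1361]
 [  0.       0.       1.    ]]
scene T [[-0.754   0.5372 -0.3779  1.0827]
 [ 0.6567  0.6061 -0.4487  0.7468]
 [-0.012  -0.5866 -0.8098  1.3437]
 [ 0.      0.      0.      1.    ]]
top mtx [[545.8626   0.     321.5082]
 [  0.     545.8626 239.7219]
 [  0.       0.       1.    ]]
top T [[ 0.0264 -0.9854  0.1685  0.2593]
 [-0.9996 -0.0282 -0.0088  0.0449]
 [ 0.0134 -0.1682 -0.9857  1.4285]
 [ 0.      0.      0.      1.    ]]
wrist mtx [[356.2866   0.     322.9461]
 [  0.     356.2866 238.8785]
 [  0.       0.       1.    ]]
wrist mount [[-0.0001 -0.9586 -0.2849  0.0735]
 [ 1.     -0.0002  0.0001  0.0008]
 [-0.0001 -0.2849  0.9586 -0.1427]
 [ 0.      0.      0.      1.    ]]
```

View pics/scene0.png

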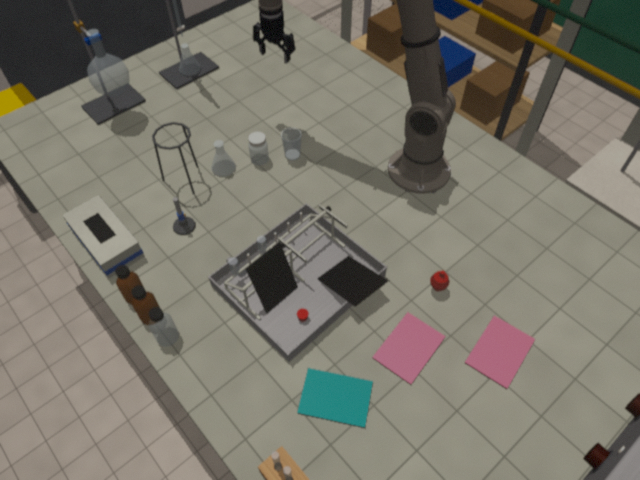

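View pics/top0.png

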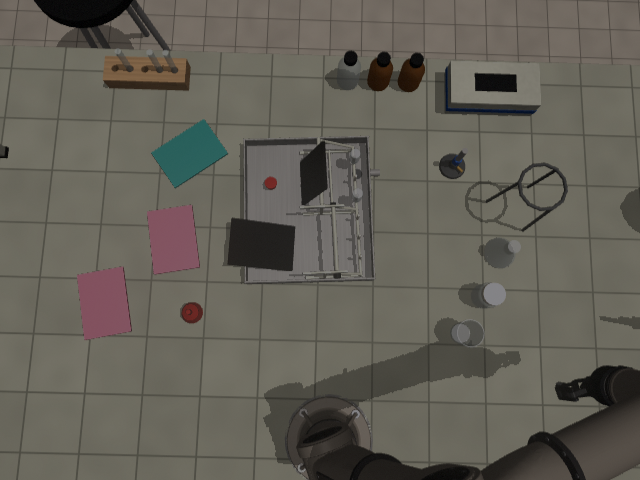

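The black slab over the left rim is at top (262,245) and scene (352,281). Look-alikes are the twin leaning at top (314,173), pink slabs at (174,240) and (104,303), and a turquoise slab at (190,153). By the description I choose (262,245). Next, a close crop to check it.

```bash
python3 - <<'E'
import cv2,numpy as np
t=cv2.imread('pics/top0.png')[125:295,215:395]; cv2.imwrite('pics/topc.png',cv2.resize(t,None,fx=3.5,fy=3.5,interpolation=cv2.INTER_CUBIC)[:600])
t=cv2.imread('pics/scene0.png')[195:365,200:400]; cv2.imwrite('pics/scenec.png',cv2.resize(t,None,fx=3.5,fy=3.5,interpolation=cv2.INTER_CUBIC)[:600])
E
```

```text
(no output)
```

View pics/topc.png

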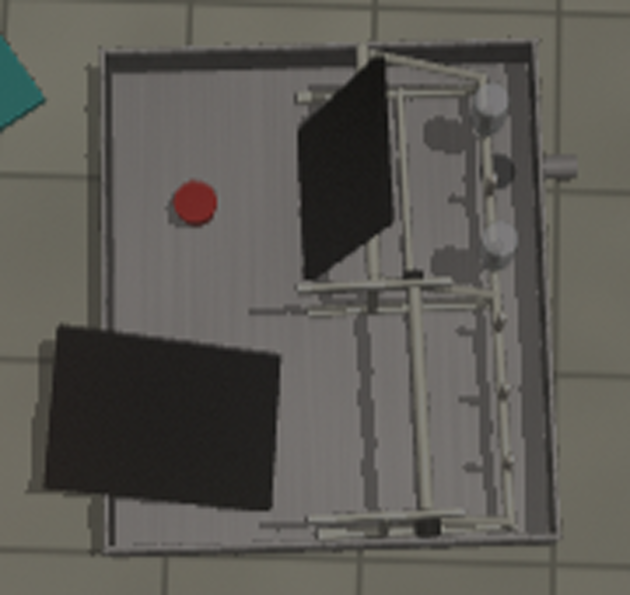

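View pics/scenec.png

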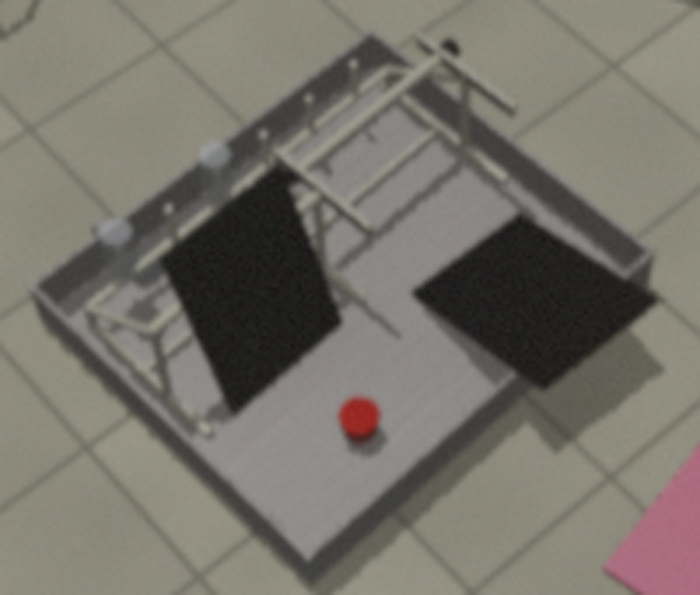

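The crop confirms it: a black slab over the left rim at top-crop (160,420), with the twin leaning in the far bay. The near bar runs from about crop (416,280) to (428,520). Next I measure with both views.

```bash
cat > h.py <<'E'
import numpy as np,cv2
from rig import get_calibration
np.set_printoptions(precision=4,suppress=True)
def ray(n,uv):
    c=get_calibration(n);K=np.array(c['mtx']);T=np.array(c['T'])
    d=T[:3,:3]@np.linalg.inv(K)@np.array([uv[0],uv[1],1.]);return T[:3,3],d/np.linalg.norm(d)
def onz(n,uv,z):
    o,d=ray(n,uv);return o+d*(z-o[2])/d[2]
def tri(a,b):
    o1,d1=ray('top',a);o2,d2=ray('scene',b)
    A=np.stack([d1,-d2],1);s=np.linalg.lstsq(A,o2-o1,rcond=None)[0]
    p,q=o1+s[0]*d1,o2+s[1]*d2;return (p+q)/2,np.linalg.norm(p-q)
def black(img,n,roi):
    x0,y0,x1,y1=roi;c=img[y0:y1,x0:x1];m=(c.max(2)<60).astype(np.uint8)
    m=cv2.morphologyEx(m,cv2.MORPH_OPEN,np.ones((3,3)))
    cs,_=cv2.findContours(m,cv2.RETR_EXTERNAL,cv2.CHAIN_APPROX_NONE)
    out=[]
    for k in cs:
        if cv2.contourArea(k)<500: continue
        out.append(k[:,0]+[x0,y0])
    return out
E
python3 - <<'E'
from h import *
t=cv2.imread('pics/top0.png');s=cv2.imread('pics/scene0.png')
for n,i,r in(('top',t,(215,125,395,295)),('scene',s,(200,195,400,365))):
    for k in black(i,n,r):
        p=cv2.approxPolyDP(k.reshape(-1,1,2),6,True)[:,0];print(n,cv2.contourArea(k),p.tolist())
f=lambda x,y:(215+x/3.5,125+y/3.5); g=lambda x,y:(200+x/3.5,195+y/3.5)
# tray rim corners: TL(far-left),TR far right,BR near right,BL near left
R=[onz('top',f(*q),.05) for q in((102,50),(537,42),(558,540),(105,552))]
print('rim',np.array(R))
# rim z check w/ scene : far-left (310,575)->, near-left(650,255), near right(372,38), far right(38,290)
for a,b in(((102,50),(310,560)),((537,42),(38,290)),((558,540),(372,38)),((105,552),(650,257))): print(tri(f(*a),g(*b)))
print('nearbar',onz('top',f(416,285),.108),onz('top',f(427,517),.108))
print('farbar',onz('top',f(403,92),.108),onz('top',f(409,270),.108))
print('near arm',onz('top',f(310,520),.108),onz('top',f(464,514),.108))
print('mid arm',onz('top',f(298,288),.108),onz('top',f(452,282),.108))
print('tri bar ends', tri(f(416,280),g(287,160)),tri(f(427,520),g(442,55)))
E
```

```text
top 2870.0 [[231, 219], [228, 264], [292, 269], [293, 226]]
top 1170.5 [[324, 141], [300, 162], [302, 204], [326, 189]]
scene 1699.0 [[347, 257], [320, 280], [356, 305], [385, 279]]
scene 1884.5 [[282, 243], [246, 269], [266, 311], [296, 287]]
rim [[ 0.7579  0.2438  0.05  ]
 [ 0.7745 -0.0845  0.05  ]
 [ 0.397  -0.1042  0.05  ]
 [ 0.3793  0.2227  0.05  ]]
(array([0.7607, 0.2448, 0.0427]), np.float64(0.0003471582311434252))
(array([ 0.7771, -0.0841,  0.0393]), np.float64(0.0037833320304608946))
(array([ 0.3999, -0.1073,  0.0326]), np.float64(0.003208966924186312))
(array([0.3822, 0.2222, 0.0371]), np.float64(0.005501680732889919))
nearbar [0.5696 0.0047 0.108 ] [ 0.4047 -0.0067  0.108 ]
farbar [0.712  0.0173 0.108 ] [0.5804 0.0099 0.108 ]
near arm [0.4004 0.0744 0.108 ] [ 0.4075 -0.0323  0.108 ]
mid arm [0.565  0.0882 0.108 ] [ 0.5725 -0.0208  0.108 ]
tri bar ends (array([0.5741, 0.0017, 0.1178]), np.float64(0.009222335362319927)) (array([ 0.4045, -0.0084,  0.1029]), np.float64(0.003849179773802256))
```

```bash
python3 - <<'E'
from h import *
f=lambda x,y:(215+x/3.5,125+y/3.5)
A=onz('top',f(58,325),.0725);B=onz('top',f(45,488),.0725);C=onz('top',f(271,510),.0105);D=onz('top',f(280,354),.0105)
print(A,B,C,D);print([np.linalg.norm(q) for q in(A-B,C-D,A-D,B-C)])
u=(C+D-A-B)[:2];v=(A+D-B-C)[:2]
print('own x az',np.degrees(np.arctan2(u[1],u[0])),'y az',np.degrees(np.arctan2(v[1],v[0])))
print('topmid',(A+B)/2,'footmid',(C+D)/2)
from rig import *
cv2.imwrite('pics/w1.png',cv2.imread('pics/wrist0.png'))
E
```

```text
[0.5406 0.2619 0.0725] [0.4218 0.2647 0.0725] [0.4175 0.1059 0.0105] [0.536  0.1033 0.0105]
[np.float64(0.11886406800700945), np.float64(0.11859740832359712), np.float64(0.17037307987313033), np.float64(0.1705735332836108)]
own x az -91.61447453816214 y az -1.3142535230694865
topmid [0.4812 0.2633 0.0725] footmid [0.4768 0.1046 0.0105]
```

View pics/wrist0.png

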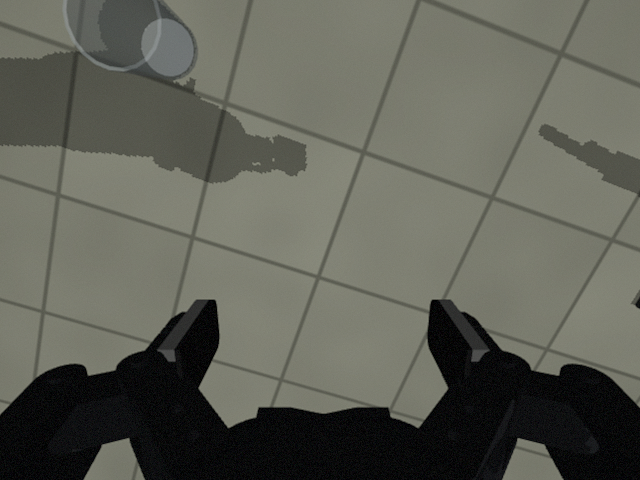

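Plate found: 170.4 × 118.8 mm, top edge middle at (0.481, 0.263), foot middle at (0.477, 0.105), yaw −1.4°. The rack yaw is about 4.2° and the near bar sits at about x_r = +28 mm.

Plan:
1. Put the open jaws across the top edge, left finger outside and below the edge, right fingertip on the upper face.
2. Close while lifting, so the plate turns up into the pads.
3. Carry it to the bay and lay it back on the right finger.

jog_arm(moves=[[0,0,-35,0],[0,0,-70,0],[40,-46,-70,0.05],[80,-92,-70,0.1],[130,-150,-70,0.15],[170,-196,-70,0.2],[210,-243,-70,0.25],[250,-289,-70,0.3],[290,-335,-70,0.352],[330,-381,-70,0.352],[370,-428,-70,0.352],[410,-474,-70,0.352],[450,-520,-70,0.352],[490,-566,-70,0.352],[529,-611,-70,0.352],[529,-611,-30,0.352],[529,-611,20,0.352],[529,-611,70,0.352],[529,-611,100,0.352],[529,-611,100,0.352]], jaw=85, grip_force=20)

```text
t: 2.65
tcp_pos: [0.4792, 0.2265, 0.1287]
tool_rot: [0.002, 1.0, -0.012, -0.003]
contact_force: [0.5, -0.3, 0.6]
finger_gap: 0.0851
```

```bash
python3 - <<'E'
from h import *
from rig import *
s=read_state();print(s['t'],s['tcp_pos'],s['tool_rot'],s['contact_force'],s['finger_gap'])
for n in['wrist','scene','top']: cv2.imwrite(f'pics/{n}1.png',get_image(n))
E
```

```text
2.65 [0.4792 0.2265 0.1287] [ 0.0015  0.9999 -0.012  -0.003 ] [ 0.542  -0.3355  0.6416] 0.08505539753682516
```

View pics/wrist1.png

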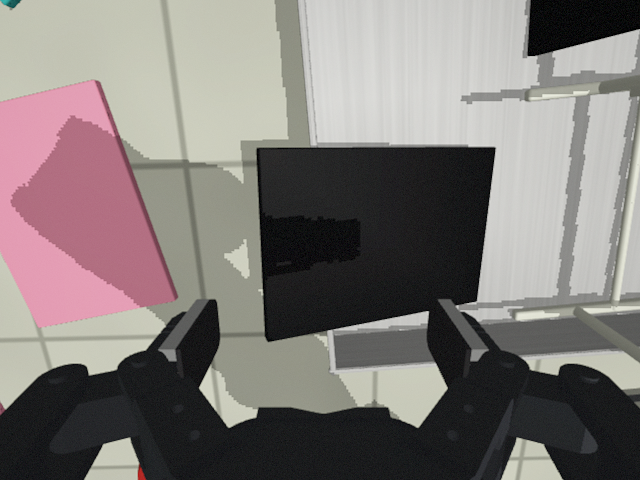

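The wrist view shows the plate's left edge at column 262, between the open fingers. The left pad tip at (210,300) is outside the edge and the right pad is over the plate face. Lowering now.

jog_arm(moves=[[0,0,40,0],[0,0,70,0],[0,0,82,0],[0,0,86,0],[0,0,86,0],[0,0,86,0]])

```text
t: 3.55
tcp_pos: [0.4821, 0.2286, 0.0465]
tool_rot: [-0.0, 1.0, -0.012, 0.001]
contact_force: [-0.4, 0.3, 0.1]
finger_gap: 0.0847
```

```bash
python3 - <<'E'
from h import *
from rig import *
s=read_state();print(s['t'],s['tcp_pos'],s['tool_rot'],s['contact_force'],s['finger_gap'])
for n in['wrist','scene']: cv2.imwrite(f'pics/{n}2.png',get_image(n))
t=cv2.imread('pics/scene2.png')[195:365,240:440]; cv2.imwrite('pics/scenec2.png',cv2.resize(t,None,fx=3.5,fy=3.5,interpolation=cv2.INTER_CUBIC))
E
```

```text
3.55 [0.4821 0.2286 0.0465] [-0.0005  0.9999 -0.0121  0.0011] [-0.385   0.3399  0.0536] 0.08465975587357315
```

View pics/wrist2.png

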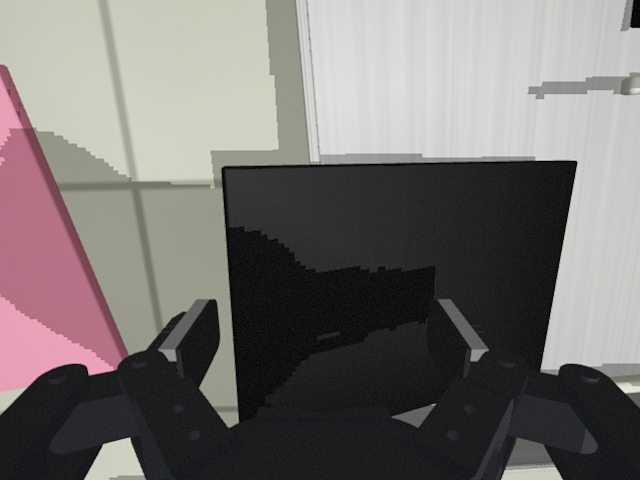

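View pics/scenec2.png

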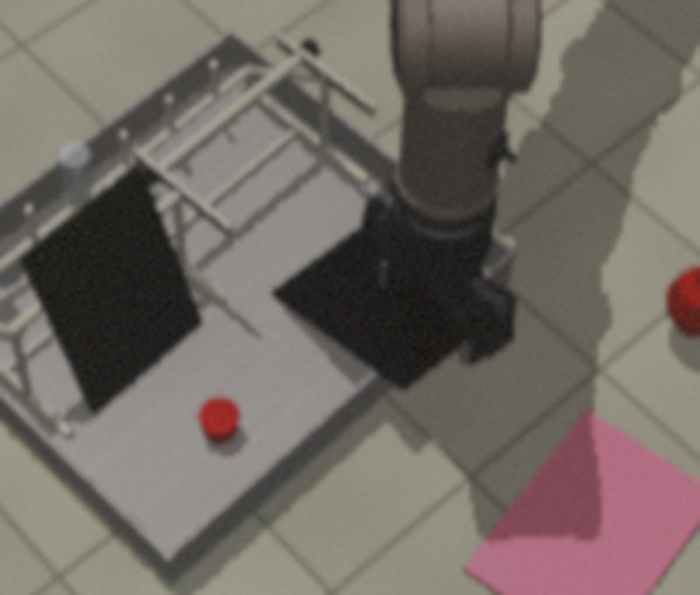

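The left finger is outside the plate's edge (scene crop near (490,320)) and the right finger is just over the face. Lowering until contact.

jog_arm(moves=[[0,0,4,0],[0,0,8,0],[0,0,10,0],[0,0,10,0]])

```text
t: 4.15
tcp_pos: [0.4809, 0.228, 0.0349]
tool_rot: [0.0, 1.0, -0.012, -0.0]
contact_force: [0.0, 0.1, -0.3]
finger_gap: 0.0853
```

jog_arm(moves=[[0,0,0,0],[0,0,0,0],[0,0,0,0],[0,0,0,0]], jaw=76)

```text
t: 4.65
tcp_pos: [0.4812, 0.2278, 0.0353]
tool_rot: [0.0, 1.0, -0.012, -0.0]
contact_force: [-0.7, -1.4, 0.8]
finger_gap: 0.0762
```

jog_arm(moves=[[0,0,-1,0],[0,0,-2,0],[0,0,-3,0],[0,0,-4,0]], jaw=70)

```text
t: 5.15
tcp_pos: [0.4813, 0.2283, 0.0394]
tool_rot: [-0.0, 1.0, -0.012, 0.0]
contact_force: [0.0, -0.2, -0.2]
finger_gap: 0.0703
```

```bash
cat > look.py <<'E'
from h import *
from rig import *
import sys
k=sys.argv[1]
s=read_state();print(s['t'],s['tcp_pos'],s['tool_rot'],s['contact_force'],s['ft_torque'],s['finger_gap'])
w=get_image('wrist');sc=get_image('scene')
t=cv2.resize(sc[195:365,240:420],None,fx=2.8,fy=2.8,interpolation=cv2.INTER_CUBIC)
w=cv2.resize(w[120:],(0,0),fx=.7,fy=.7)
o=np.zeros((max(t.shape[0],w.shape[0]),0,3),np.uint8)
pad=lambda a,h:np.vstack([a,np.zeros((h-a.shape[0],a.shape[1],3),np.uint8)])
o=np.hstack([pad(cv2.resize(w,(400,int(w.shape[0]*400/w.shape[1]))),500),pad(cv2.resize(t,(400,int(t.shape[0]*400/t.shape[1]))),500)])
cv2.imwrite(f'pics/L{k}.png',o)
E
python3 look.py 3
```

```text
5.15 [0.4813 0.2283 0.0394] [-0.0002  0.9999 -0.012   0.0002] [ 0.0146 -0.1734 -0.1746] [-0.1963  0.0191  0.0057] 0.07029334232585349
```

View pics/L3.png

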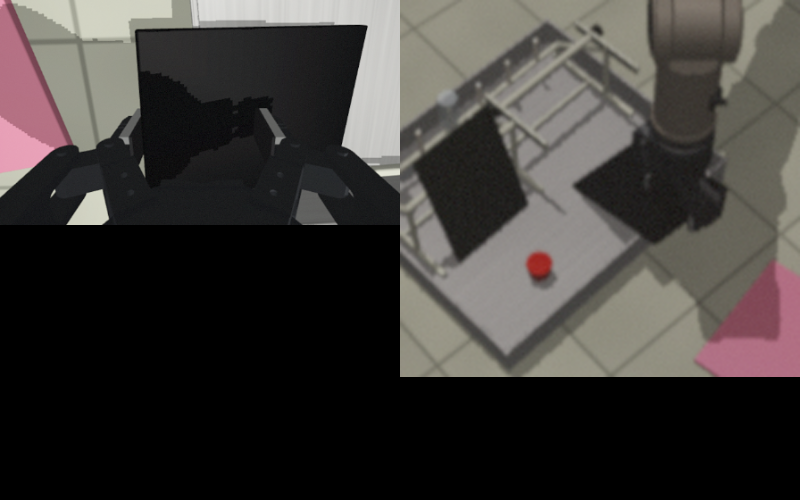

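The left pad is now at the plate's edge (wrist panel (145,115)). Squeezing to see where the fingers stop.

jog_arm(moves=[[0,0,0,0],[0,0,0,0],[0,0,0,0],[0,0,0,0]], jaw=62)

```text
t: 5.75
tcp_pos: [0.4814, 0.2289, 0.0404]
tool_rot: [-0.0, 1.0, -0.012, 0.001]
contact_force: [-1.6, 1.1, 7.5]
finger_gap: 0.0676
```

```bash
python3 look.py 4
```

```text
5.75 [0.4814 0.2289 0.0404] [-0.0001  0.9999 -0.0116  0.0005] [-1.5634  1.1253  7.4528] [-0.8983  0.2898 -0.0544] 0.06763466749344293
```

View pics/L4.png

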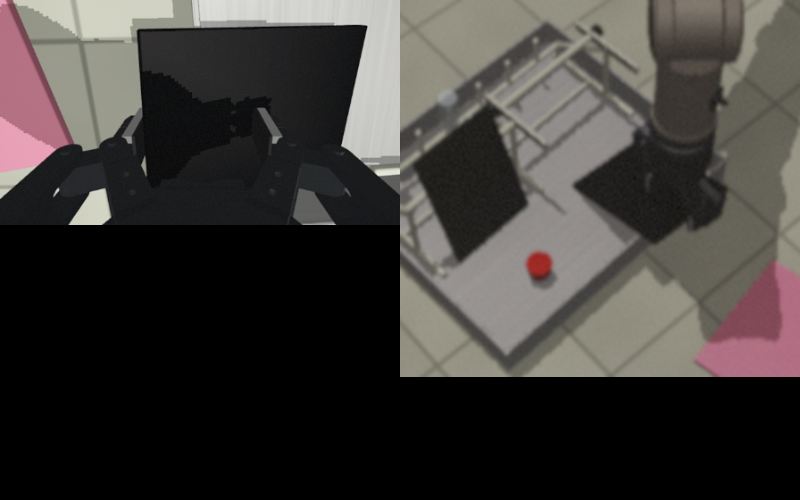

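The fingers jammed on the plate at 67.6 mm with +7.5 N on the hand. Lifting slowly with the squeeze on.

jog_arm(moves=[[0,0,-1,0],[0,0,-2,0],[0,0,-3,0],[0,0,-4,0],[0,0,-5,0],[0,0,-6,0]], jaw=58)

```text
t: 6.6
tcp_pos: [0.4814, 0.2294, 0.0464]
tool_rot: [-0.001, 1.0, -0.011, 0.001]
contact_force: [-0.9, 1.1, 5.9]
finger_gap: 0.0624
```

```bash
python3 look.py 5
```

```text
6.6 [0.4814 0.2294 0.0464] [-0.0006  0.9999 -0.0114  0.0006] [-0.8567  1.0781  5.8888] [-0.6932  0.153  -0.0035] 0.062391509269679166
```

View pics/L5.png

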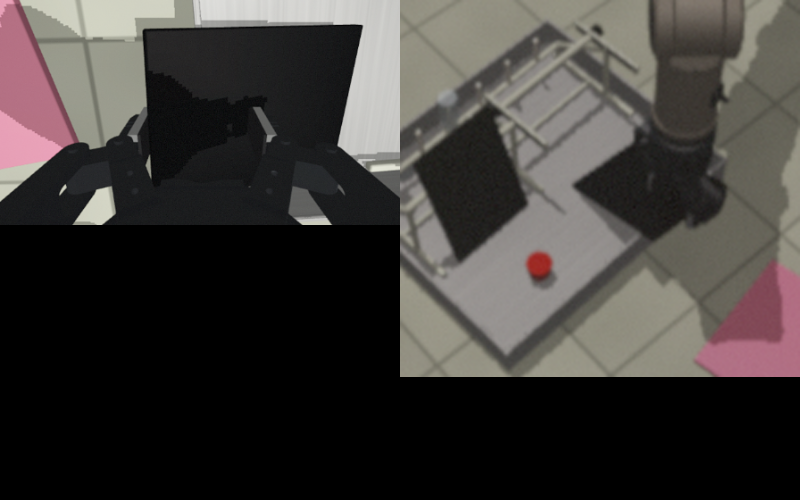

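jog_arm(moves=[[0,0,-2,0],[0,0,-4,0],[0,0,-6,0],[0,0,-8,0],[0,0,-10,0],[0,0,-10,0]], jaw=48)

```text
t: 7.45
tcp_pos: [0.4814, 0.2294, 0.0564]
tool_rot: [-0.001, 1.0, -0.011, 0.001]
contact_force: [-1.1, 1.3, 7.0]
finger_gap: 0.0548
```

```bash
cat >> look.py <<'E'
c=sc[195:365,240:420];top=get_image('top')
cv2.imwrite(f'pics/S{k}.png',np.hstack([cv2.resize(c[40:150,60:170],None,fx=3.6,fy=3.6,interpolation=cv2.INTER_CUBIC),cv2.resize(top[190:300,215:325],None,fx=3.6,fy=3.6,interpolation=cv2.INTER_CUBIC)]))
E
python3 look.py 6
```

```text
7.45 [0.4814 0.2294 0.0564] [-0.0006  0.9999 -0.0115  0.0006] [-1.0744  1.2647  7.008 ] [-0.655   0.2512 -0.0246] 0.05477277338189302
```

View pics/L6.png

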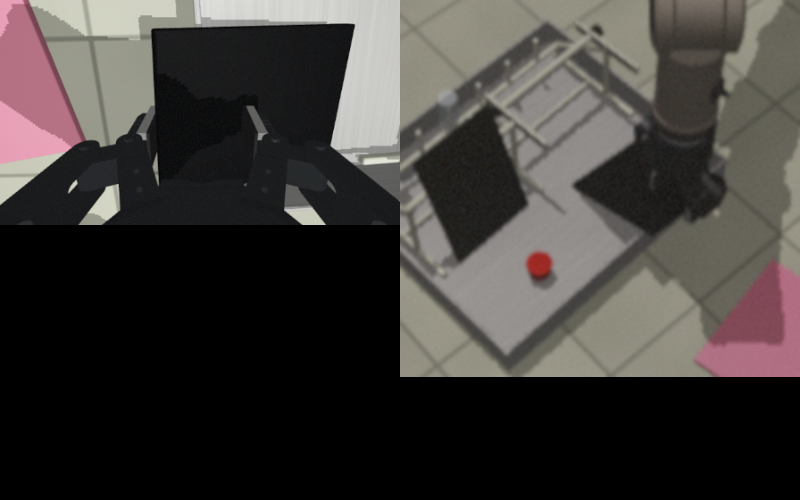

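View pics/S6.png

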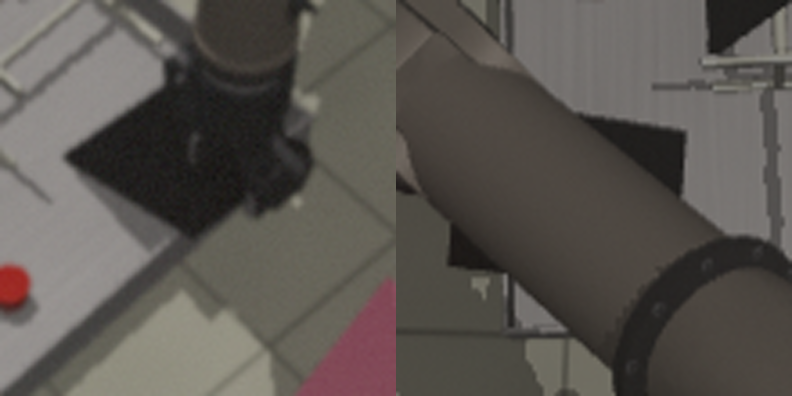

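```bash
python3 - <<'E'
from h import *
def proj(n,p):
    c=get_calibration(n);K=np.array(c['mtx']);T=np.array(c['T']);q=K@(T[:3,:3].T@(np.array(p)-T[:3,3]));return q[:2]/q[2]
for th in (21,25,30,35,40,45):
    t=np.radians(th); e=lambda x,s,z:[x,.1046-.003+s*np.cos(t)+z*-np.sin(t),.003+s*np.sin(t)+z*np.cos(t)]
    print(th,proj('scene',e(.5406,.17,.008)),proj('scene',e(.5406,.17,0)),proj('scene',e(.536,0,.008)))
E
```

```text
21 [355.2226 302.8467] [355.8373 304.9503] [317.4478 276.3381]
25 [354.0635 299.5504] [354.8218 301.7597] [317.3312 276.2657]
30 [352.323  295.2412] [353.2567 297.5652] [317.191  276.1897]
35 [350.2702 290.7591] [351.3724 293.1764] [317.0581 276.1303]
40 [347.9215 286.1461] [349.1834 288.634 ] [316.9334 276.0879]
45 [345.2973 281.4472] [346.7078 283.9813] [316.8179 276.0629]
```

The plate has turned from 21° to about 26° and its foot has not moved (top foot corner still at (295,226)). The lift works, so I continue with a small follow to the right.

jog_arm(moves=[[0,0.5,-2,0],[0,1,-4,0],[0,1,-7,0],[0,1.5,-10,0],[0,2,-12,0],[0,2.5,-15,0],[0,3,-18,0],[0,3.5,-20,0],[0,4,-22,0],[0,4,-22,0]], jaw=33)

```text
t: 8.85
tcp_pos: [0.4811, 0.2246, 0.0776]
tool_rot: [-0.0, 1.0, -0.012, 0.0]
contact_force: [-2.0, 1.9, 5.1]
finger_gap: 0.0415
```

```bash
python3 look.py 7
```

```text
8.85 [0.4811 0.2246 0.0776] [-0.0004  0.9999 -0.012   0.0001] [-1.9646  1.9182  5.1388] [-0.3253  0.2925 -0.0562] 0.04146308762969026
```

View pics/L7.png

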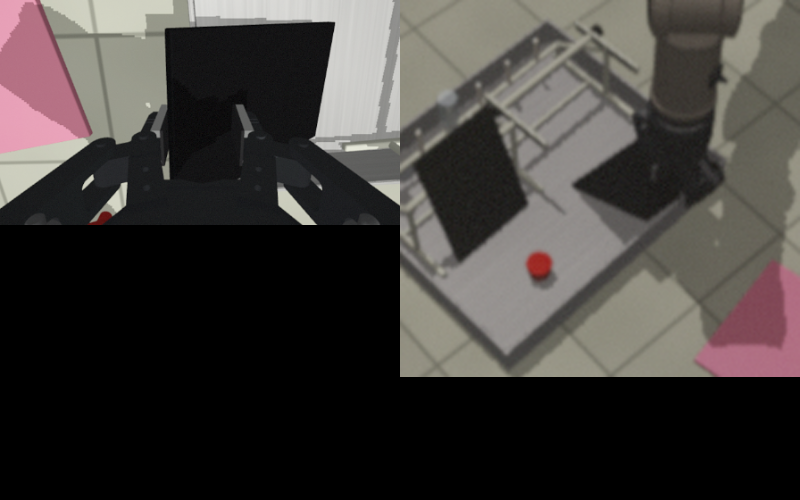

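View pics/S7.png

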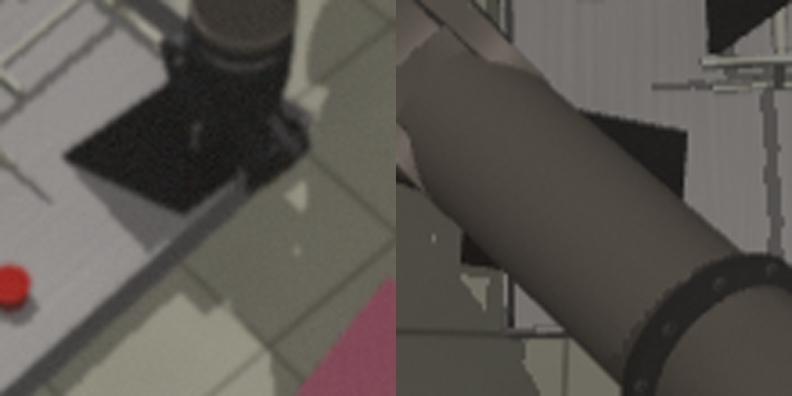

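The plate is at about 34°, the foot is still fixed and the forces are low. Continuing along the arc toward about 50°.

jog_arm(moves=[[0,1,-2,0],[0,2,-5,0],[0,3,-7,0],[0,4,-10,0],[0,5,-12,0],[0,6,-14,0],[0,7,-16,0],[0,8,-18,0],[0,9,-20,0],[0,9,-20,0]], jaw=25)

```text
t: 10.25
tcp_pos: [0.4809, 0.2145, 0.0972]
tool_rot: [0.0, 1.0, -0.012, -0.0]
contact_force: [-1.5, 0.6, 4.3]
finger_gap: 0.0321
```

```bash
python3 look.py 8
```

```text
10.25 [0.4809 0.2145 0.0972] [ 0.0004  0.9999 -0.0124 -0.0001] [-1.4692  0.5851  4.338 ] [-0.3006  0.2544  0.0132] 0.032061394600322174
```

View pics/L8.png

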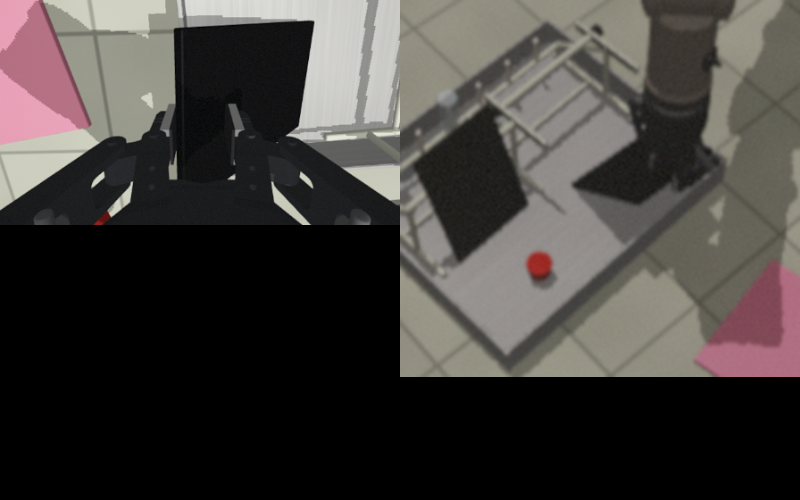

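View pics/S8.png

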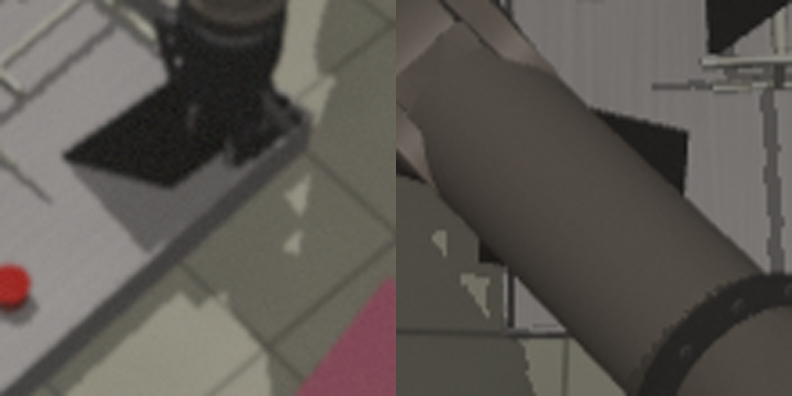

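About 42°, still clean. Continuing toward 60°.

jog_arm(moves=[[0,2,-3,0],[0,4,-6,0],[0,7,-9,0],[0,10,-12,0],[0,14,-16,0],[0,17,-19,0],[0,20,-22,0],[0,24,-25,0],[0,27,-28,0],[0,31,-30,0],[0,34,-32,0],[0,34,-32,0]], jaw=16)

```text
t: 11.9
tcp_pos: [0.4802, 0.1812, 0.1296]
tool_rot: [-0.0, 1.0, -0.012, 0.0]
contact_force: [-2.3, 0.3, 4.6]
finger_gap: 0.0194
```

```bash
python3 look.py 9
```

```text
11.9 [0.4802 0.1812 0.1296] [-0.0002  0.9999 -0.0122  0.0002] [-2.3239  0.3119  4.6116] [-0.2023  0.3255 -0.0906] 0.01940732338851995
```

View pics/L9.png

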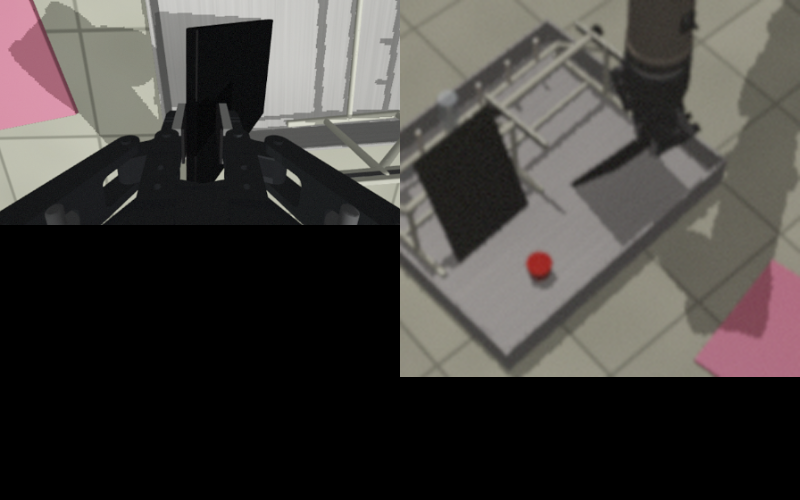

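View pics/S9.png

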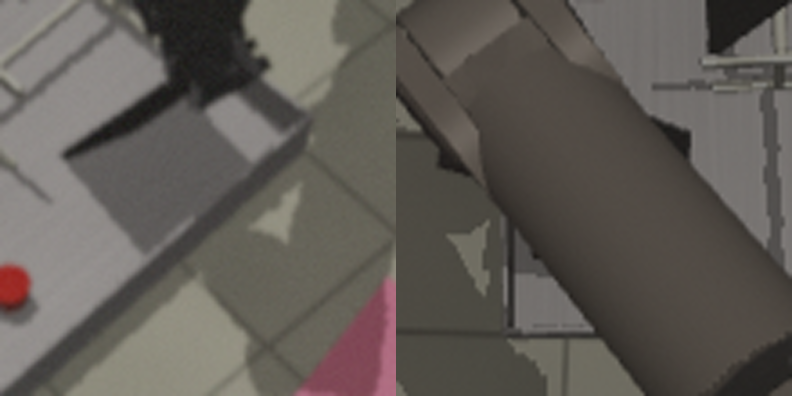

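About 60°, with the foot corner still at top (295,226). Completing the arc to upright, slowly.

jog_arm(moves=[[0,5,-3,0],[0,10,-5,0],[0,15,-8,0],[0,20,-10,0],[0,25,-12,0],[0,30,-14,0],[0,35,-16,0],[0,40,-18,0],[0,45,-19,0],[0,50,-20,0],[0,55,-21,0],[0,60,-22,0],[0,64,-23,0],[0,67,-23,0],[0,69,-23,0],[0,71,-23,0],[0,71,-23,0]], jaw=6)

```text
t: 14.18
tcp_pos: [0.4783, 0.1101, 0.1522]
tool_rot: [-0.0, 1.0, -0.012, -0.0]
contact_force: [-0.0, 1.3, -3.2]
finger_gap: 0.0074
```

```bash
python3 look.py 10
```

```text
14.175 [0.4783 0.1101 0.1522] [-0.      0.9999 -0.0121 -0.0001] [-0.0168  1.3307 -3.161 ] [ 0.0319  0.0081 -0.0171] 0.007392246770035059
```

View pics/L10.png

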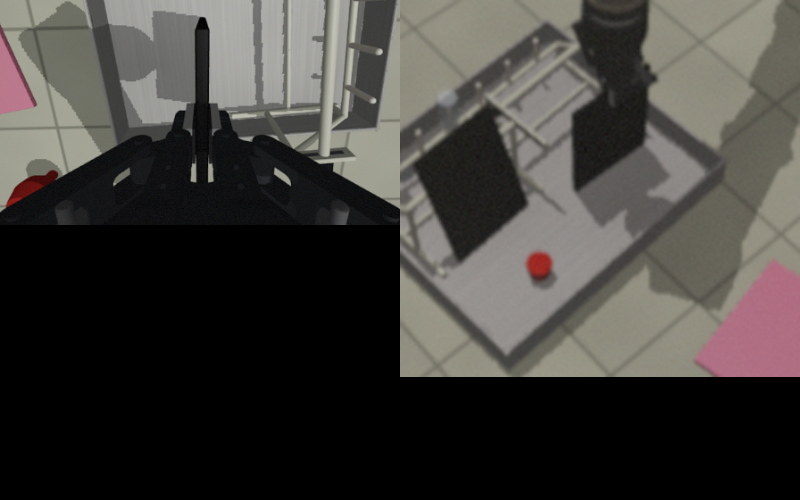

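View pics/S10.png

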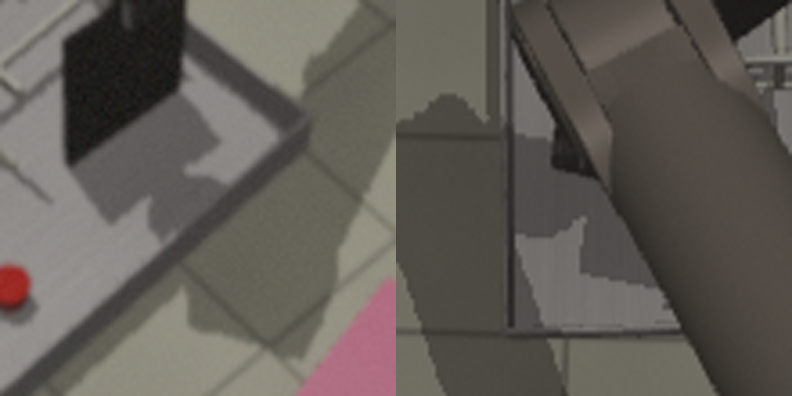

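The plate stands upright between the pads (gap 7.4 mm, −3.2 N, so the weight is held). The bar is visible in the wrist view at about panel columns 325–333. I measure it from there before carrying.

```bash
python3 - <<'E'
from h import *
from rig import *
s=read_state();w=get_image('wrist');cv2.imwrite('pics/w10.png',w)
print(s['tcp_pos'],s['tool_rot'])
E
```

```text
[0.4783 0.1104 0.1523] [-0.0001  0.9999 -0.0119  0.    ]
```

View pics/w10.png

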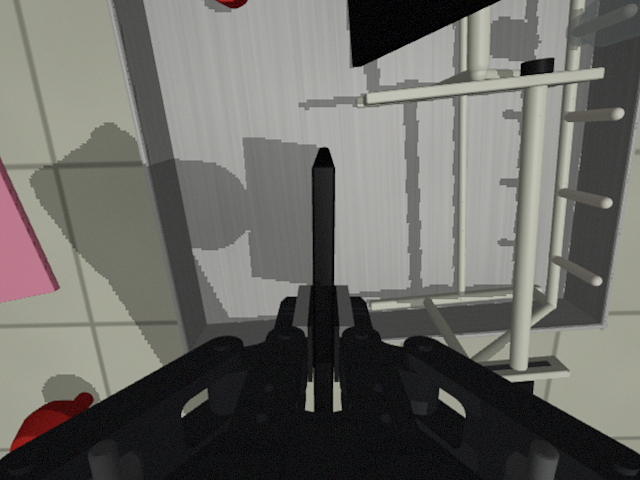

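```bash
cat >> h.py <<'E'
from scipy.spatial.transform import Rotation as Ro
def wz(uv,z,p,q):
    c=get_calibration('wrist');K=np.array(c['mtx']);M=np.array(c['mount'])
    R=Ro.from_quat([q[1],q[2],q[3],q[0]]).as_matrix()
    o=R@M[:3,3]+np.array(p);d=R@M[:3,:3]@np.linalg.inv(K)@np.array([uv[0],uv[1],1.]);return o+d*(z-o[2])/d[2]
E
python3 - <<'E'
from h import *
p=[.4783,.1104,.1523];q=[-.0001,.9999,-.0119,0]
f=lambda u,v,z=.108:wz((u,v),z,p,q)
a,b=f(536,90),f(520.5,350)
print('near bar',a,b,np.degrees(np.arctan2((a-b)[1],(a-b)[0])))
l,r=f(360,99),f(603,72.5);print('mid arm',l,r,np.linalg.norm(l-r))
print('far bar',f(478,30),f(479,70))
print('near arm end',f(568,367,.113))
print('plate top far corner',f(323,150,.173))
E
```

```text
near bar [0.5696 0.004  0.108 ] [ 0.4237 -0.0079  0.108 ] 4.684633174063825
mid arm [0.5676 0.0897 0.108 ] [ 0.5767 -0.027   0.108 ] 0.11711045348302515
far bar [0.5963 0.0349 0.108 ] [0.5792 0.0327 0.108 ]
near arm end [ 0.4147 -0.0347  0.113 ]
plate top far corner [0.5466 0.1084 0.173 ]
```

Top and wrist views agree: near bar axis at about y = −0.0015 at x = 0.49, yaw about 4.4°. The target upright foot position is (0.490, 0.045). I grip firmer, lift 4 mm, carry and align.

jog_arm(moves=[[0,0,0,0],[0,0,0,0],[0,0,-2,0],[0,0,-4,0],[1,5,-4,-0.01],[2,11,-4,-0.02],[3,18,-4,-0.03],[5,25,-4,-0.04],[6,32,-4,-0.05],[8,39,-4,-0.06],[9,46,-4,-0.07],[11,53,-4,-0.08],[12,60,-4,-0.09],[13,65,-4,-0.1],[13,65,-4,-0.1],[13,65,-4,-0.1]], grip_force=45)

```text
t: 16.38
tcp_pos: [0.4897, 0.0452, 0.1563]
tool_rot: [-0.0, 0.999, 0.038, 0.0]
contact_force: [-0.0, -0.6, -3.0]
finger_gap: 0.0071
```

```bash
python3 look.py 11;  python3 - <<'E'
from h import *
from rig import *
w=get_image('wrist');cv2.imwrite('pics/w11.png',w)
E
```

```text
16.375 [0.4897 0.0452 0.1563] [-0.0002  0.9993  0.0382  0.    ] [-0.0101 -0.646  -3.0491] [0.0162 0.0064 0.0183] 0.007124049896686338
```

View pics/w11.png

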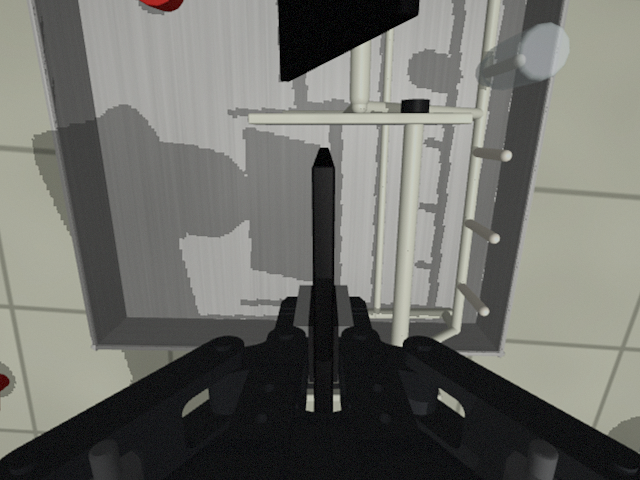

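View pics/L11.png

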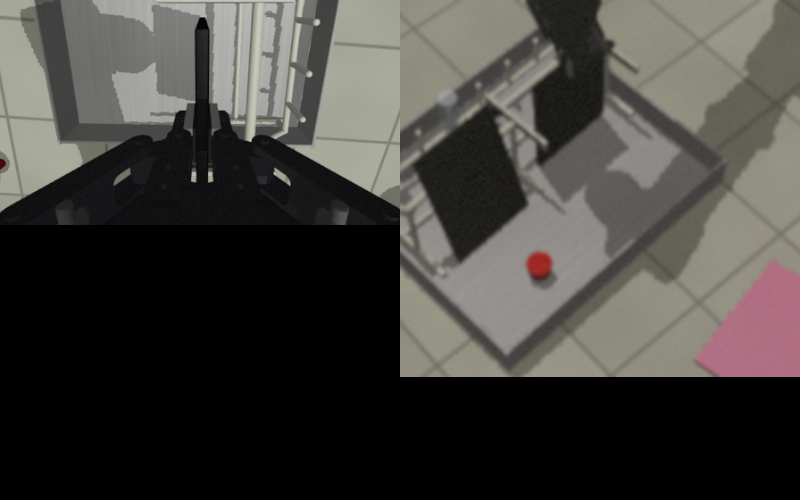

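```bash
python3 - <<'E'
from h import *
p=[.4897,.0452,.1563];q=[-.0002,.9993,.0382,0]
R=Ro.from_quat([q[1],q[2],q[3],q[0]]).as_matrix()
f=lambda u,v,z=.108:R.T@(wz((u,v),z,p,q)-np.array(p))
print('bar in tool axes',f(413,130),f(400.5,335)); print('arm',f(249,118),f(475,118))
print('pegs/plate corner',f(323,150,.177))
E
```

```text
bar in tool axes [0.0752 0.0467 0.0483] [-0.0441  0.0476  0.0483]
arm [ 0.081  -0.0371  0.0483] [0.081  0.0778 0.0483]
pegs/plate corner [ 0.0683  0.0005 -0.0207]
```

The bar is 47 mm from the plate and parallel, and the plate centre is about −79 to −87 mm along the bay. Lowering onto the floor.

jog_arm(moves=[[0,0,1,0],[0,0,2,0],[0,0,3,0],[0,0,3.5,0],[0,0,3.5,0]])

```text
t: 17.2
tcp_pos: [0.4897, 0.0448, 0.1527]
tool_rot: [0.0, 0.999, 0.038, -0.0]
contact_force: [0.1, 0.7, -2.8]
finger_gap: 0.0072
```

jog_arm(moves=[[0,0,0.5,0],[0,0,1,0],[0,0,1.5,0],[0,0,1.5,0]])

```text
t: 17.7
tcp_pos: [0.4898, 0.0448, 0.1517]
tool_rot: [0.0, 0.999, 0.038, 0.0]
contact_force: [-1.9, -0.4, 0.9]
finger_gap: 0.0071
```

The foot is on the floor (force rose to +0.9 N). Now I loosen slightly while shifting right, so the plate comes to rest on the right finger.

jog_arm(moves=[[0,0,0,0],[0,0,0,0],[0,1,0,0],[0,2,0,0],[0,3,0,0],[0,4,0,0],[0,5,0,0],[0,6,0,0]], jaw=12, grip_force=20)

```text
t: 18.7
tcp_pos: [0.4902, 0.0388, 0.1513]
tool_rot: [0.0, 0.999, 0.038, 0.0]
contact_force: [0.3, 0.7, -0.2]
finger_gap: 0.0123
```

```bash
python3 look.py 12
```

```text
18.7 [0.4902 0.0388 0.1513] [0.     0.9993 0.0379 0.    ] [ 0.3085  0.6946 -0.2473] [-0.0195 -0.0327 -0.0109] 0.012319487679283172
```

View pics/L12.png

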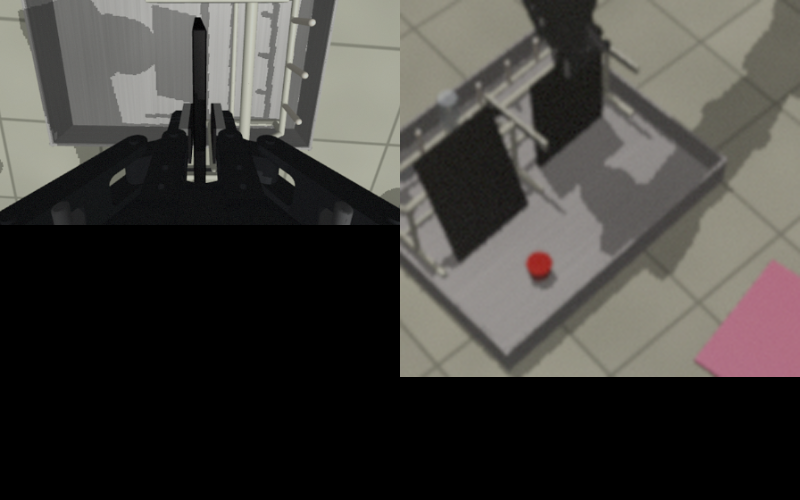

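The plate is against the left pad with about 5 mm of slack to the right finger. Continuing slowly over the balance point.

jog_arm(moves=[[0,1,0,0],[0,2,0,0],[0,3,0,0],[0,4,0,0],[0,5,0,0],[0,6,0,0],[0,7,0,0],[0,8,0,0],[0,9,0,0],[0,10,0,0]])

```text
t: 20.1
tcp_pos: [0.491, 0.0288, 0.1513]
tool_rot: [0.0, 0.999, 0.038, -0.0]
contact_force: [-0.3, 0.6, -0.7]
finger_gap: 0.0119
```

```bash
python3 look.py 13
```

```text
20.1 [0.491  0.0288 0.1513] [ 0.      0.9993  0.0379 -0.    ] [-0.2861  0.6179 -0.6516] [-0.0243  0.0026  0.0191] 0.011891449144559129
```

View pics/L13.png

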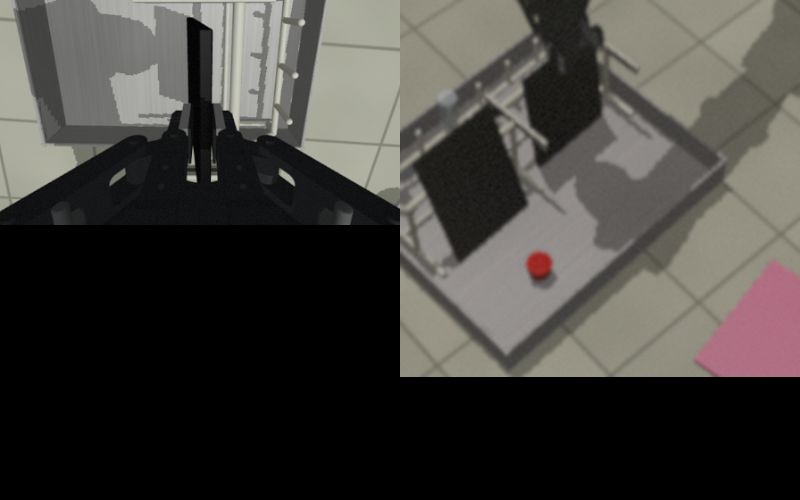

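It now leans about 6° onto the right finger. Laying it back further, about 2.5 mm per row, jaw a little wider.

jog_arm(moves=[[0,1,0,0],[0,3,0,0],[0,5,0.5,0],[0,7,0.5,0],[0,9,1,0],[0,11,1,0],[0,13,1.5,0],[0,15,1.5,0],[0,17,2,0],[0,19,2,0],[0,21,2,0],[0,23,2,0],[0,25,2,0],[0,27,2,0],[0,29,2,0],[0,30,2,0],[0,30,2,0]], jaw=17)

```text
t: 22.38
tcp_pos: [0.4933, -0.0012, 0.1493]
tool_rot: [0.0, 0.999, 0.038, 0.0]
contact_force: [0.5, -0.1, -0.4]
finger_gap: 0.017
```

```bash
python3 look.py 14
```

```text
22.375 [ 0.4933 -0.0012  0.1493] [0.     0.9993 0.0378 0.    ] [ 0.5049 -0.1275 -0.3651] [-0.1059 -0.0839 -0.0384] 0.01704664507695513
```

View pics/L14.png

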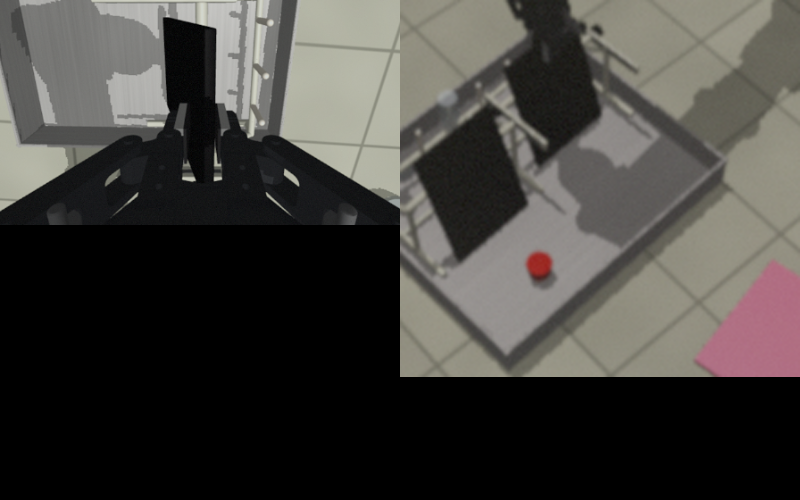

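jog_arm(moves=[[0,1,0,0],[0,2,0,0],[0,3,0,0],[0,4,0,0],[0,5,0,0],[0,6,0,0],[0,7,0,0],[0,8,0,0],[0,8,0,0]])

```text
t: 23.65
tcp_pos: [0.4939, -0.0091, 0.1493]
tool_rot: [0.0, 0.999, 0.038, 0.0]
contact_force: [0.7, -0.4, 0.7]
finger_gap: 0.0173
```

```bash
python3 look.py 15; python3 - <<'E'
from h import *
from rig import *
cv2.imwrite('pics/w15.png',get_image('wrist')[100:])
E
```

```text
23.65 [ 0.4939 -0.0091  0.1493] [0.     0.9993 0.0379 0.    ] [ 0.6753 -0.4406  0.6784] [ 0.0028 -0.0121 -0.0033] 0.017338080951729683
```

View pics/w15.png

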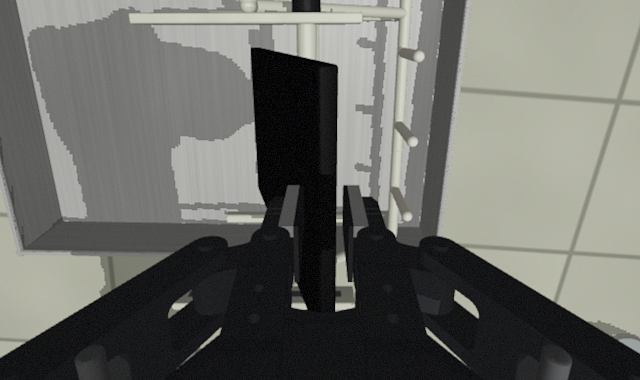

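View pics/L15.png

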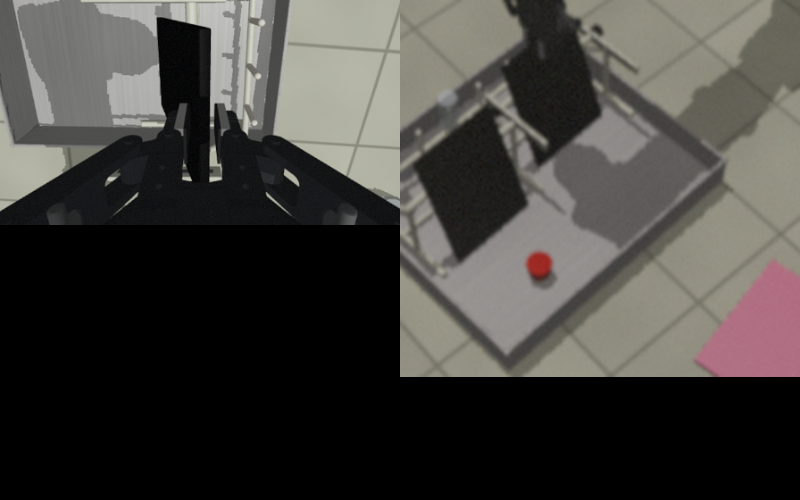

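The right pad is clear of the plate (gap at (340,230)), so the plate rests on the bar. Its top edge is parallel to the bar. Opening and backing straight up.

jog_arm(moves=[[0,0,0,0],[0,0,0,0],[0,0,0,0],[0,0,-8,0],[0,0,-20,0],[0,0,-40,0],[0,0,-80,0],[0,-40,-120,0],[0,-100,-150,0],[0,-150,-150,0],[0,-150,-150,0]], jaw=32)

```text
t: 25.22
tcp_pos: [0.4807, 0.1475, 0.3015]
tool_rot: [-0.002, 0.999, 0.044, 0.001]
contact_force: [0.2, -0.5, -0.6]
finger_gap: 0.0321
```

```bash
python3 - <<'E'
from h import *
from rig import *
s=read_state();print(s['t'],s['tcp_pos'],s['tool_rot'],s['contact_force'])
t=get_image('top');c=get_image('scene');cv2.imwrite('pics/topF.png',t);cv2.imwrite('pics/sceneF.png',c);cv2.imwrite('pics/wF.png',get_image('wrist'))
a=cv2.resize(t[125:295,215:395],None,fx=2.2,fy=2.2,interpolation=cv2.INTER_CUBIC);b=cv2.resize(c[195:365,200:380],None,fx=2.2,fy=2.2,interpolation=cv2.INTER_CUBIC)
cv2.imwrite('pics/F.png',np.hstack([a,b]))
E
```

```text
25.225 [0.4807 0.1475 0.3015] [-0.002   0.999   0.0438  0.0014] [ 0.1651 -0.5273 -0.5698]
```

View pics/F.png

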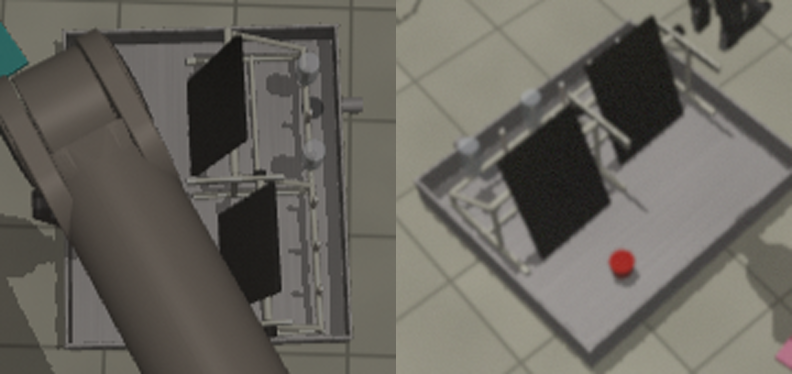

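View pics/wF.png

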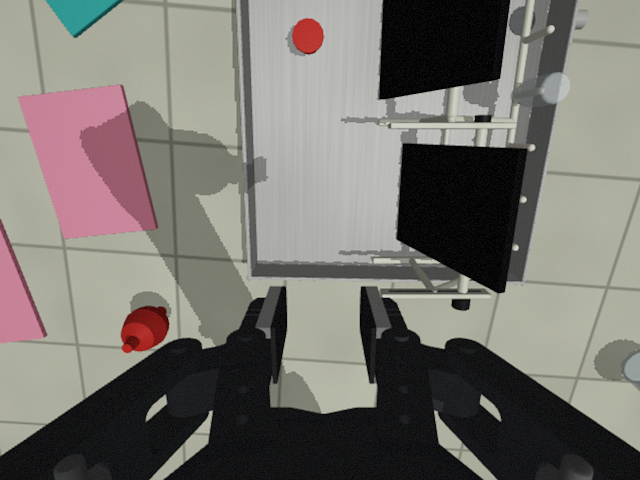

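The plate leans in the near bay, parallel to the twin in both views. One numeric check from the scene corners.

```bash
python3 - <<'E'
from h import *
c=cv2.imread('pics/sceneF.png')
b=cv2.imread('pics/scene0.png')
for k in black(c,'scene',(200,190,345,320)):
    p=cv2.approxPolyDP(k.reshape(-1,1,2),5,True)[:,0];print(cv2.contourArea(k),p.tolist())
f=lambda x,y:(200+(x-396)/2.2,195+y/2.2)
# front face corners, far foot & near foot at z~.003, top front at z~.164
FF,FN=onz('scene',f(624,165),.003),onz('scene',f(684,112),.003)
TF,TN=onz('scene',f(586,66),.164),onz('scene',f(655,16),.164)
print(FF,FN,TF,TN,np.linalg.norm(FF-FN),np.linalg.norm(TF-TN),np.linalg.norm(TF-FF),np.linalg.norm(TN-FN))
xr=np.array([.077,-.997,0]);yr=np.array([.997,.077,0])
for a,q in((TF,FF),(TN,FN)): print('lean',np.degrees(np.arctan2((a-q)@xr,.161)))
m=(FF+FN+TF+TN)/4-np.array([.5765,.033,0]);f_=(FF+FN)/2-np.array([.5765,.033,0])
print('y_r',m@yr,'foot x_r',f_@xr,'yaw',[np.degrees(np.arctan2(d[1],d[0])) for d in(FF-FN,TF-TN)])
print('scene diff rack region', [cv2.absdiff(b,c)[y0:y1,x0:x1].mean() for x0,y0,x1,y1 in((205,230,300,340),(150,120,310,200))])
E
```

```text
1874.5 [[282, 243], [246, 269], [266, 311], [296, 287]]
1559.0 [[317, 204], [285, 225], [307, 258], [299, 259], [301, 268], [329, 246]]
[0.5487 0.0519 0.003 ] [0.4314 0.0404 0.003 ] [ 0.5536 -0.0074  0.164 ] [ 0.4366 -0.0115  0.164 ] 0.11786519261136598 0.11709333143079374 0.1716517545077738 0.16922543093824427
lean 20.289831894451233
lean 17.932782187328925
y_r -0.0847746330940069 foot x_r -0.019764409828080066 yaw [np.float64(5.631323236747499), np.float64(2.0077347053047694)]
scene diff rack region [np.float64(6.481562998405104), np.float64(6.693671875)]
```

```bash
python3 -c "
from rig import *
print(sign_off())"
```

```text
the job is handed in; nothing more can be done
None
```

The plate is standing in the free near bay, leaning on its bar with nothing holding it, and I handed the job in at about 25 s of the 56 s allowed. `sign_off` gave no verdict.

**How it was done:** I put the open jaws across the plate's top edge and closed them while lifting along the arc. The plate turned up over its foot edge until it stood upright between the pads. I then carried it to 47 mm in front of the bar, turned it square, set its foot down, and laid it back slowly on the right finger. The wrist force readings never passed about 8 N, and I saw nothing touch the rack or the other objects.

**Last checks, from the scene camera:**

| Check | Measured | Required |
|---|---|---|
| Lean | 18–20° | 14–26° |
| Plate centre along the rack | about −85 mm | −110 to −60 mm |
| Foot edge, rack x | about −20 mm | below 15 mm |
| Yaw, foot edge / top edge | 5.6° / 2.0° (bar about 4.4°) | within 8° of the bar |

- **Disagreement:** the two yaw readings differ by about 3.6°. I put that down to pixel noise, as both are within the limit.
- **Other plate:** its outline in the image is the same as at the start.
- **Foot on the floor:** I felt it touch down by force, but did not measure its height separately after release.
- **Rack and bystanders:** the rack looked unmoved, as did the bystanders in view, but I did not measure their shift.

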